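# Find the foot block's blind hole on the feeler pin and present it for glue

### The job

Take the wooden foot block that is as wide as the neck stick now clamped in the vise, leaving the other block and the rest of the bench as they are, and feel for its blind hole on the gauge's level pin: push the bored end onto the pin until the pin touches the floor of the hole (the far end has only a shallow dimple). Then draw it off, turn it so that the hole faces straight up, and finish while still holding it still in the gripper over the middle of the drip tray, its lower end at least 10 cm above the bench, ready for glue.

Things in the scene. Friction and masses are not known exactly. Their poses are not given: they have to be found in the camera images.
- block_wide: pale wooden block lying at any yaw: 66 mm long (its x), 52 mm wide (its y), 34 mm high (its z), 35 to 90 g. Origin: centre of its underside as it lies. Its +x end has the round blind hole, 16 mm diameter and 30 mm deep, in the middle of the end face; its -x end has only a dimple of the same diameter, 4 mm deep, alike at a glance.
- block_wide_mouth (a point): centre of the mouth of the 52 mm block's blind hole (x = +33 mm, z = 17 mm in the block)
- block_wide_bottom (a point): centre of the floor of that blind hole, 30 mm inside the mouth
- block_wide_dimple (a point): centre of the 52 mm block's other end face, the one with the shallow dimple (x = -33 mm)
- block_slim: pale wooden block lying at any yaw: 66 mm long (its x), 34 mm wide (its y), 34 mm high (its z), 35 to 90 g. Origin: centre of its underside as it lies. Its +x end has the round blind hole, 16 mm diameter and 30 mm deep, in the middle of the end face; its -x end has only a dimple of the same diameter, 4 mm deep, alike at a glance.
- block_slim_mouth (a point): centre of the mouth of the 34 mm block's blind hole (x = +33 mm, z = 17 mm in the block)
- block_slim_bottom (a point): centre of the floor of that blind hole, 30 mm inside the mouth
- block_slim_dimple (a point): centre of the 34 mm block's other end face, the one with the shallow dimple (x = -33 mm)
- gauge: feeler gauge fixed to the bench: grey metal upright 30 x 50 mm (x, y), 86 mm high, on a foot 90 mm wide, 16 mm high, from x = -15 to 55 mm; a level steel pin, 8 mm diameter, 45 mm long, sticks out along the gauge's own -x (towards the robot within 0.4 rad), axis 60 mm above the bench. Origin: on the bench under the upright's centre. In the blind hole the pin meets the floor with 15 mm still showing
- pin_tip (a point): centre of the free end of the pin (x = -60 mm, z = 60 mm in the gauge)
- pin_root (a point): where the pin leaves the upright's face (x = -15 mm, z = 60 mm in the gauge)
- tray: shallow aluminium drip tray fixed to the bench, 120 mm (x) by 160 mm (y), 20 mm high, origin under its centre
- vise: blue vise fixed at the left of the bench, 100 mm high; origin on the bench under the middle between its jaws. The stick to be fitted stands between the jaws
- stick_wide: upright neck stick, fixed: 52 mm (x) by 34 mm (y), 150 mm long, top 180 mm above the bench, origin in the centre of its foot. It stands either in the vise (over the vise's origin) or in the stock rack at the right
- stick_slim: upright neck stick, fixed: 34 by 34 mm, otherwise like the wide one; the other one of the two places
- glue_jar: closed glue jar, 52 mm diameter, 75 mm high, origin under its centre; a bystander
- screwdriver: screwdriver lying on the bench, under 40 mm high, handle to its -x; a bystander
- hammer: hammer lying on the bench, under 50 mm high, handle to its -x; a bystander
- sanding_block: cork sanding block 100 x 60 x 35 mm, origin under its centre; a bystander
- gourd_bowl: small wooden bowl, 100 mm across, 50 mm high, origin under its centre; a bystander
- foot_knob: turned pale wooden knob standing up, 36 mm wide, 44 mm high, origin under its centre; a bystander
- try_square: carpenter's square lying flat: dark stock 100 mm along its x, steel blade 130 mm along its +y; a bystander
Things that resemble listed ones, but are neither listed nor needed, are in the scene too. What is shaped like the gauge but blue or orange is not meant. What is shaped like the block_slim but green is not meant.

How it is judged (in metres and radians):
On the way:
1. the pin is in the blind hole of the right block, down to the hole's floor (((horizontal distance between stick_wide and vise below 0.05 m and distance between pin_tip and block_wide_bottom below 0.008 m) or (horizontal distance between stick_slim and vise below 0.05 m and distance between pin_tip and block_slim_bottom below 0.008 m))), for 0.1 s.
At the end, for the whole second after the job is handed in: The block as wide as the stick in the vise is held in the fingers (over 1 N), its hole facing up within 15 degrees, the hole's mouth within 50 mm sideways of the tray's centre, its lower end over 100 mm above the bench, still (under 30 mm/s), touching neither gauge, tray nor the other block (((horizontal distance between stick_wide and vise below 0.05 m and angle between block_wide_mouth's own x axis and vertical below 0.26 rad and height (world z) of block_wide_dimple above 0.1 m and horizontal distance between block_wide_mouth and tray below 0.05 m and contact force between block_wide and the fingers above 1 N and linear speed of block_wide below 0.03 m/s and contact force between block_wide and gauge below 0.1 N and contact force between block_wide and tray below 0.1 N and contact force between block_wide and block_slim below 0.1 N) or (horizontal distance between stick_slim and vise below 0.05 m and angle between block_slim_mouth's own x axis and vertical below 0.26 rad and height (world z) of block_slim_dimple above 0.1 m and horizontal distance between block_slim_mouth and tray below 0.05 m and contact force between block_slim and the fingers above 1 N and linear speed of block_slim below 0.03 m/s and contact force between block_slim and gauge below 0.1 N and contact force between block_slim and tray below 0.1 N and contact force between block_slim and block_wide below 0.1 N))); the arm keeps its last pose, push and grip.
It fails at once if the other block is moved by more than 30 mm ((horizontal distance between stick_wide and vise below 0.05 m and distance of block_slim from where it was at the start of the episode above 0.03 m) or (horizontal distance between stick_slim and vise below 0.05 m and distance of block_wide from where it was at the start of the episode above 0.03 m)).
It fails at once if a bystander is moved by more than 40 mm (distance of any of glue_jar, screwdriver, hammer, sanding_block, gourd_bowl, foot_knob, try_square from where it was at the start of the episode above 0.04 m).
It also fails if it takes over 64 s, if anything falls off the work surface, if the arm or the gripper's body presses on something with over 40 N, if the wrist force passes 120 N, or if a joint passes its speed limit or range.

### The arm

A 6-joint arm with a two-finger parallel gripper is mounted at the origin on the work surface. World frame = base frame: x ahead of the robot, y to its left, z up, the work surface at z = 0. Lengths are in mm, angles in degrees, forces in N, time in s.
With the tool pointing down it reaches from about 300 to 850 mm from the base axis. Payload 4.2 kg.
Tool frame: the origin (TCP) lies at the centre of the arm's flange, where the gripper is bolted on; the fingertips stand 191 mm ahead of it and the grasp point (between the pads) lies 172 mm ahead of it; y points along the fingers, x is the direction in which the jaws open and shut, and the axes are right-handed (so a half turn about y gives the same grasp; the last joint's range is limited). The gripper opens to 91 mm and grips with 3 to 60 N. Pads are 32 mm wide; open, the fingers measure 118 mm over their backs; the gripper's body (76 mm by 178 mm) begins 60 mm behind the grasp point.
Start: joints at [-66.52, 18.312, 89.639, -0, 72.044, -1.146], TCP at [239.594, -522.702, 404.776] pointing down, gripper open.
Joint ranges: [-177.97, 177.97], [-48.28, 115.42], [12.27, 149.76], [-77.06, 257.06], [2.81, 150.46], [-146.56, 146.56]. Speed limits (degrees/s): [147.25, 147.25, 180, 180, 180, 180].

### API

Orientations are given as [roll, pitch, yaw] about the fixed x, y, z axes, in that order (R = Rz(yaw) Ry(pitch) Rx(roll)).
In Python, from workcell import env gives the robot as it stands.
- The arm moves only by the tool carry_out, never from a script. Its argument "increments" is a list of rows, each a list of 3 entries, a list of its own where there are three numbers: the turn, a rotation vector about the tool's x, y, z in rad, then the shift along the tool's x, y, z in mm, then the closure, from 0 (fully open) to 1 (shut). In form: [[[wx, wy, wz], [dx, dy, dz], claw], ...]. A call has 1 to 10 rows; each row is the pose to reach, as a shift and turn from the pose commanded when the call began, along the tool's axes at that moment; what a row does not reach only later rows make up. A row lasts 1/12 s, in which the tool goes at most 41.7 mm and 7.16 degrees, less where a joint would pass 70% of its speed; a pose out of reach is approached as far as the arm can. A call with a gripper value outside its range is refused whole. The fingers move at their own pace and stop on an object; "force" is the grip in N (left out, the last holds). Time passes only in rows, so rows that repeat a pose let the fingers close. It gives the time, the measured TCP pose, the force and the opening at its end, in the units of the state.
- env.state(): the state, without advancing time (a new reading comes with each control period).
- env.grab_frame(name): name is "scene" or "side" or "wrist"; returns a dict with "frame" (420x560x3 uint8, blue, green, red), "z_map" (420x560 float32, mm along the optical axis (not along the pixel's ray), 0 where there is no reading), "camera_matrix" (3x3 intrinsics, pixels), "rvec" (rotation vector, rad) and "tvec" (3), from world to camera coordinates, as OpenCV has them; the wrist camera has in their place "hand_eye" (4x4, takes a point from camera to tool coordinates, whose origin is the TCP and whose axes are the tool frame's). Camera axes: x right, y down, z forward; pixel columns grow to the right and rows downward; lengths in mm; the calibration is good to about 2 mm. The wrist camera is an equidistant fisheye: a pixel r from the principal point sees the ray r / f radians off the axis. A picture is of the moment at which its call begins: read the wrist's pose just before it.
- env.job_done(): hands the job in, once; it reports no verdict.
The state is a dict: "time_s": time; "qpos": joint angles; "qvel": joint speeds; "effort": joint torques, N m; "ee_pos": TCP position; "ee_rot": TCP orientation; "force": force on the tool from outside, world axes, zero at the start; "torque": the same for the moment, N m; "gripper_width": finger opening in mm.
Only numpy, scipy, OpenCV 4.12 (cv2) and the standard library are available. Lean on these libraries where they do the work, as an engineer would, in place of code of your own. Each camera call takes 0.05 s, during which the arm holds its last target. There are 200 camera calls.

## Working session

There is one attempt and no reset: what is moved stays moved. The work goes in short steps, Python scripts to look and compute and a tool call to move; the robot and the scene stay as the last step left them, time stands still between calls to the robot, and variables do not carry over. Pictures are saved under pics/ and viewed, about 8 in all and at most 12, crops included, and the job is handed in when it is done.

Besides the shell and the picture viewer there is one more tool, called as name(argument=value, ...) on one line, values as JSON. carry_out: Moves the arm, as the interface text tells. Its arguments: {"type":"object","properties":{"increments":{"type":"array","items":{"type":"array"}},"force":{"type":"number"}},"required":["increments"]}

```bash
ls; mkdir -p pics
cat > h.py <<'E'
import numpy as np, cv2
from scipy.spatial.transform import Rotation as R
from workcell import env
def pts(f):
    """world points per pixel from depth (scene/side)"""
    z=f["z_map"];K=np.array(f["camera_matrix"]);h,w=z.shape
    u,v=np.meshgrid(np.arange(w),np.arange(h))
    c=np.dstack([(u-K[0,2])/K[0,0]*z,(v-K[1,2])/K[1,1]*z,z])
    Rm=cv2.Rodrigues(np.array(f["rvec"],float))[0]
    return (c-np.array(f["tvec"],float).reshape(3))@Rm
E
python3 - <<'E'
from h import *
print(env.state())
for n in("scene","side"):
    f=env.grab_frame(n); np.save(n+".npy",f,allow_pickle=True)
    cv2.imwrite(f"pics/{n}0.png",cv2.resize(f["frame"],(800,600)))
    print(n,f["camera_matrix"],f["rvec"],f["tvec"],(f["z_map"]>0).mean())
E
```

```text
pics
{'time_s': 0.0, 'qpos': array([-6.65210997e+01,  1.83505410e+01,  8.97076875e+01,  5.84397252e-04,
        7.20419114e+01, -1.14417250e+00]), 'qvel': array([ 0.07534112, -0.02816068, -0.04051634, -0.06608667,  0.04294716,
        0.00644995]), 'effort': array([-1.24032511e-03, -4.12466669e+01, -2.31976980e+01,  7.26451795e-02,
        4.57495172e-02, -1.57747077e-04]), 'ee_pos': array([ 239.52051193, -522.54651546,  403.92232232]), 'ee_rot': array([-89.99744488,   0.10010877, -65.37710566]), 'force': array([ 0.83745585, -0.17555598,  0.4932299 ]), 'torque': array([ 0.00576655,  0.00772905, -0.05642703]), 'gripper_width': 91.3028630860395}
scene [[488.6278592    0.         276.35670432]
 [  0.         488.6278592  208.0797555 ]
 [  0.           0.           1.        ]] [ 2.12947381  1.62866888 -0.46744194] [ -84.3334848  -364.78667127 1661.47908219] 0.9958035714285715
side [[512.41386507   0.         282.3204972 ]
 [  0.         512.41386507 203.36656386]
 [  0.           0.           1.        ]] [ 2.24345666 -0.89724659  0.37524067] [-364.50881836  282.79133084 1543.28343734] 0.9961181972789116
```

View pics/scene0.png

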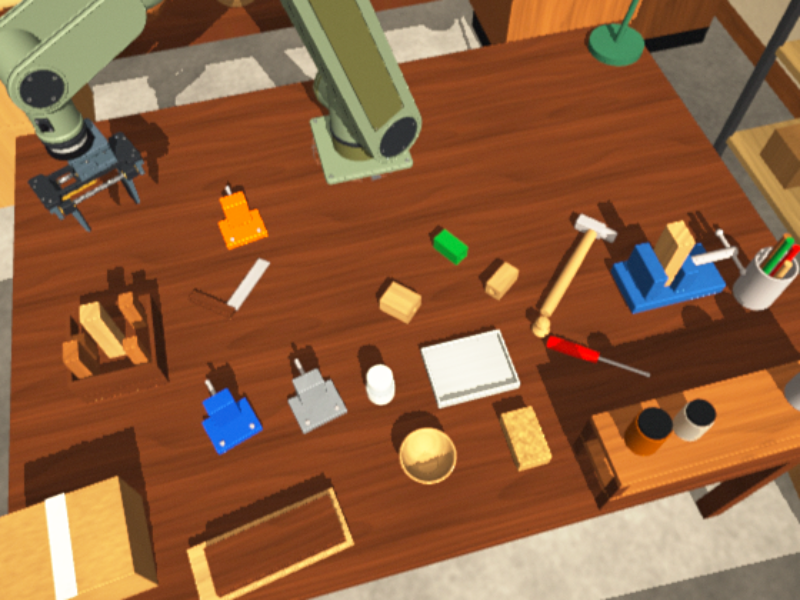

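View pics/side0.png

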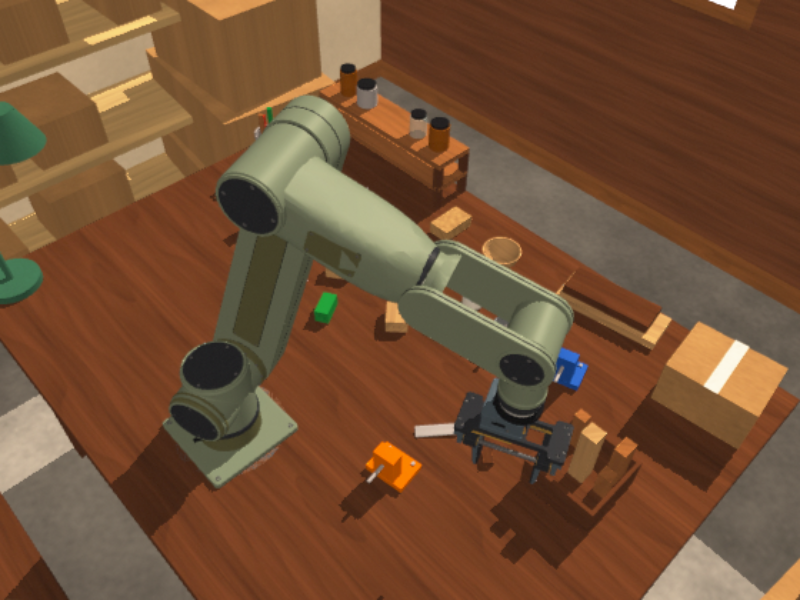

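The scene view shows the grey gauge at (315,390), tray (470,368), the two blocks at (400,300) and (502,280), vise stick (677,250) and rack stick (100,330) (800x600 pixels). Next I'll measure them.

Run:
```python
from h import *
f=np.load("scene.npy",allow_pickle=True).item(); P=pts(f); im=f["frame"]
u,v=np.meshgrid(np.arange(560),np.arange(420))
def box(x,y,r): return (abs(u-x*.7)<r)&(abs(v-y*.7)<r)
def rect(m,name):
    q=P[m][:,:2].astype(np.float32); r=cv2.minAreaRect(q); b=cv2.boxPoints(r)
    print(name,len(q),"c",np.round(r[0],1),"size",np.round(r[1],1),"ang",round(r[2],1),"zmed",np.median(P[m][:,2]).round(1),b.round().tolist())
Z=P[...,2]
print("bench z",np.median(Z[380:400,100:300]),np.median(Z[200:215,200:240]))
rect(box(400,300,18)&(Z>29)&(Z<40),"blkA")
rect(box(502,280,16)&(Z>29)&(Z<40),"blkB")
rect(box(677,245,22)&(Z>172)&(Z<190),"stickvise")
rect(box(100,325,30)&(Z>172)&(Z<190),"stickrack")
rect(box(470,368,40)&(Z>5)&(Z<30)&(im.min(2)>110),"tray")
g=box(315,395,32)
rect(g&(Z>80)&(Z<92),"gauge top")
rect(g&(Z>12)&(Z<20),"gauge foot")
rect(g&(Z>52)&(Z<68)&(v<272)&(im.min(2)>90),"pin")
rect(box(380,380,22)&(Z>60),"jar")
c=im[170:240,245:385]; cv2.imwrite("pics/crop1.png",cv2.resize(c,(800,400),interpolation=cv2.INTER_CUBIC))
```

```text
bench z 9.734927304495724 0.1416987844718487
blkA 379 c [459.7 -24.3] size [68.2 55.2] ang 44.9 zmed 34.0 [[416.0, -29.0], [455.0, -68.0], [503.0, -20.0], [464.0, 19.0]]
blkB 227 c [465.1 190.8] size [35.2 69.6] ang 37.2 zmed 34.3 [[430.0, 208.0], [472.0, 152.0], [500.0, 174.0], [458.0, 229.0]]
stickvise 252 c [546.2 491.4] size [37.9 55.5] ang 87.8 zmed 179.6 [[518.0, 474.0], [573.0, 471.0], [575.0, 509.0], [519.0, 511.0]]
stickrack 196 c [ 426.5 -577.4] size [35.8 39.3] ang 89.4 zmed 179.8 [[407.0, -595.0], [446.0, -596.0], [446.0, -560.0], [407.0, -559.0]]
tray 1269 c [628.2  69. ] size [165.6 131. ] ang 89.8 zmed 8.1 [[562.0, -14.0], [693.0, -14.0], [694.0, 152.0], [563.0, 152.0]]
gauge top 216 c [ 611.6 -237.1] size [31.6 50.2] ang 12.9 zmed 85.9 [[591.0, -216.0], [602.0, -265.0], [633.0, -258.0], [621.0, -209.0]]
gauge foot 588 c [ 631.3 -231.7] size [72.5 89.7] ang 13.7 zmed 16.4 [[585.0, -197.0], [607.0, -284.0], [677.0, -267.0], [656.0, -180.0]]
pin 35 c [ 595.8 -246.9] size [77.2 40.6] ang 29.5 zmed 63.2 [[552.0, -248.0], [572.0, -284.0], [639.0, -246.0], [619.0, -210.0]]
jar 272 c [ 880.9 -166.1] size [ 44.6 553.8] ang 77.3 zmed 74.8 [[606.0, -127.0], [1146.0, -249.0], [1156.0, -205.0], [616.0, -83.0]]
```

View pics/crop1.png

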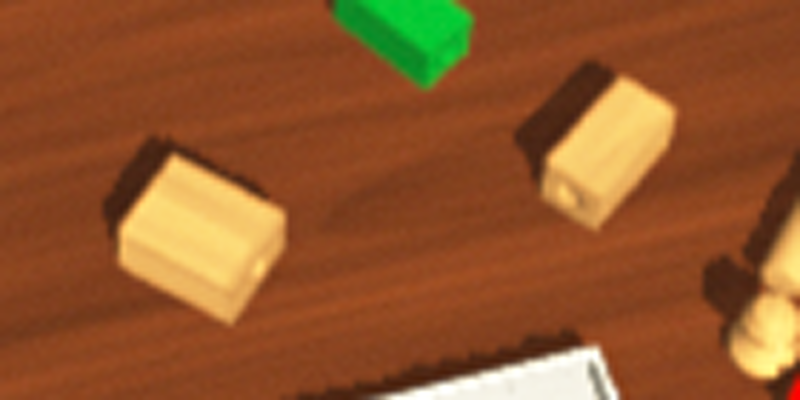

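Vise stick is the wide one (55x38 measured against 52x34), so the target is block A, the wide one, at (460,-24), yaw 45° or -135°. The crop shows one end of each block, with a light round mark on it; for block A it's at (258,268). That doesn't tell hole from dimple yet. I'll move over block A.

```bash
cat >> h.py <<'E'
def Rt(azx,pitch=0):
    """tool rotation: pointing down with tool x at azimuth azx; then pitched about tool x (pitch>0 lifts +z end up)"""
    return R.from_euler('z',azx,degrees=True)*R.from_euler('x',-90,degrees=True)*R.from_euler('x',pitch,degrees=True)
def cur(): 
    s=env.state(); return s, np.array(s["ee_pos"]), R.from_euler('xyz',s["ee_rot"],degrees=True)
def go(pos,Rot):
    s,p,r=cur(); 
    open("log.txt","a").write(repr((s["qpos"].tolist(),p.tolist(),list(s["ee_rot"])))+"\n")
    print("t",round(s["time_s"],2),"p",p.round(1),"rot",s["ee_rot"].round(1),"q",s["qpos"].round(1),"F",s["force"].round(1),"w",round(s["gripper_width"],1))
    print("turn",(r.inv()*Rot).as_rotvec().round(4),"shift",r.inv().apply(np.array(pos)-p).round(1))
E
python3 - <<'E'
from h import *
go([460,-24,300],Rt(-45))
print("chk pitch z-axis",Rt(-90,45).apply([0,0,1]),Rt(-90,45).apply([0,1,0]))
f=np.load("scene.npy",allow_pickle=True).item();Rm=cv2.Rodrigues(f["rvec"])[0];print("scenecam",-Rm.T@f["tvec"])
P=pts(f);im=f["frame"].astype(int);Z=P[...,2]
b,g,r=im[...,0],im[...,1],im[...,2]
m=(g>r+50)&(g>b+50)&(Z>5)&(Z<60);m[:,450:]=0
print("green",P[m].min(0),P[m].max(0))
m=(b>r+60)&(b>g+60);m[:,250:]=0;m&=(Z>5)&(Z<100); print("blue",P[m].min(0),P[m].max(0))
E
```

```text
t 0.1 p [ 239.6 -522.6  404. ] rot [-90.    0.1 -65.4] q [-66.5  18.3  89.7  -0.   72.   -1.1] F [-0.1  0.5  0.8] w 91.3
turn [-3.000e-04 -3.556e-01 -1.500e-03] shift [-361.2  104.6  408.2]
chk pitch z-axis [7.07106781e-01 2.77555756e-16 7.07106781e-01] [ 7.07106781e-01  2.22044605e-16 -7.07106781e-01]
scenecam [1155.92377172 -205.32752142 1233.84562878]
green [-198.4819092    82.92279418    5.01791568] [394.08316128 786.59358574  40.74715092]
blue [ 579.80914495 -443.17247343    5.70341222] [ 673.14540402 -339.27439386   91.5188507 ]
```

carry_out(increments=[[[0,-0.18,0],[-180,0,204],0],[[0,-0.18,0],[-180,0,204],0],[[0,-0.18,0],[-180,0,204],0],[[0,-0.18,0],[-180,0,204],0],[[0,-0.18,0],[-180,0,204],0],[[0,-0.18,0],[-180,0,204],0],[[0,-0.356,0],[-361,104,408],0],[[0,-0.356,0],[-361,104,408],0],[[0,-0.356,0],[-361,104,408],0],[[0,-0.356,0],[-361,104,408],0]])

```text
time_s: 0.93
ee_pos: [404.6, -148.5, 348.7]
ee_rot: [-90.0, -0.0, -45.0]
force: [1.3, -0.4, 0.5]
gripper_width: 91.2
```

```bash
python3 -c "
from h import *
go([460,-24,300],Rt(-45))"
```

```text
t 0.93 p [ 404.6 -148.5  348.7] rot [-90.  -0. -45.] q [-21.7   8.1 112.2  -0.   59.6  23.3] F [ 1.3 -0.4  0.5] w 91.2
turn [-0.      0.0003  0.0004] shift [-48.8  48.7 127.2]
```

carry_out(increments=[[[0,0,0],[-49,49,127],0],[[0,0,0],[-49,49,127],0],[[0,0,0],[-49,49,127],0],[[0,0,0],[-49,49,127],0],[[0,0,0],[-49,49,127],0],[[0,0,0],[-49,49,127],0],[[0,0,0],[-49,49,127],0]])

```text
time_s: 1.52
ee_pos: [459.4, -26.4, 300.4]
ee_rot: [-90.0, -0.0, -45.0]
force: [0.1, 0.0, 0.4]
gripper_width: 91.1
```

Run:
```python
from h import *
go([460,-24,197],Rt(-45))
s,p,r=cur(); f=env.grab_frame("wrist"); H=np.array(f["hand_eye"]);K=np.array(f["camera_matrix"]);print(K.tolist(),H.round(3).tolist())
cv2.imwrite("pics/w1.png",cv2.resize(f["frame"],(800,600)))
z=f["z_map"];h,w=z.shape;u,v=np.meshgrid(np.arange(w),np.arange(h))
x=(u-K[0,2])/K[0,0];y=(v-K[1,2])/K[1,1];th=np.hypot(x,y);k=np.tan(th)/np.maximum(th,1e-9)
c=np.dstack([x*k*z,y*k*z,z]); W=r.apply((c.reshape(-1,3)@H[:3,:3].T+H[:3,3])).reshape(h,w,3)+p
m=(z>0)&(th<1.3)&(W[...,2]>30)&(W[...,2]<38)&(np.hypot(W[...,0]-460,W[...,1]+24)<55)
q=W[m][:,:2].astype(np.float32);R_=cv2.minAreaRect(q);print(len(q),R_,cv2.boxPoints(R_).round().tolist(),np.median(W[m][:,2]))
```

```text
t 1.52 p [459.4 -26.4 300.4] rot [-90.  -0. -45.] q [ -4.7  13.8 113.   -0.   53.2  40.3] F [0.1 0.  0.4] w 91.1
turn [0.0006 0.0005 0.0001] shift [ -1.3 103.4   2.2]
[[325.19226210127806, 0.0, 278.631049972055], [0.0, 325.19226210127806, 209.38203153039873], [0.0, 0.0, 1.0]] [[1.0, -0.0, 0.001, -0.198], [-0.001, -0.259, 0.966, 20.769], [-0.0, -0.966, -0.259, 72.944], [0.0, 0.0, 0.0, 1.0]]
5282 ((458.7858581542969, -25.8330078125), (67.11035919189453, 52.104827880859375), 43.596656799316406) [[417.0, -30.0], [452.0, -68.0], [501.0, -22.0], [465.0, 16.0]] 33.35742280852551
```

View pics/w1.png

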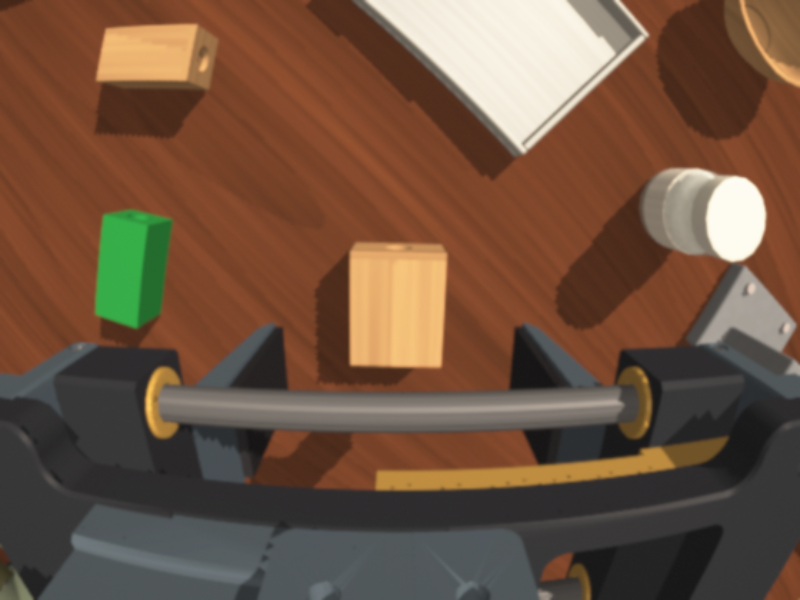

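The wrist view shows the block centred between the open fingers at (398,305), with clear finger space; its upper end face carries a dark mouth rim at (400,247). The green block, jar and gauge are clear. Now the grasp.

carry_out(increments=[[[0,0.024,0],[0,35,0.8],0],[[0,0.024,0],[0,70,0.8],0],[[0,0.024,0],[0,92,0.8],0],[[0,0.024,0],[0,103,0.8],0],[[0,0.024,0],[0,103,0.8],0],[[0,0.024,0],[0,103,0.8],0.2]])

```text
time_s: 2.07
ee_pos: [460.1, -26.5, 197.5]
ee_rot: [-90.0, 0.0, -46.5]
force: [0.6, 0.8, -0.7]
gripper_width: 87.1
```

carry_out(increments=[[[0,0,0],[0,0,0],0.7],[[0,0,0],[0,0,0],0.7],[[0,0,0],[0,0,0],0.7],[[0,0,0],[0,0,0],0.7],[[0,0,0],[0,0,0],0.7],[[0,0,0],[0,0,0],0.7],[[0,0,0],[0,0,0],0.7],[[0,0,0],[0,0,0],0.7]], force=30)

```text
time_s: 2.73
ee_pos: [460.3, -25.4, 197.7]
ee_rot: [-90.0, -0.0, -46.3]
force: [-0.9, -0.1, 5.8]
gripper_width: 52.0
```

Run:
```python
from h import *
go([459,-26,320],Rt(-46.4))
go([480,-60,420],Rt(-76.5,45))
```

```text
t 2.73 p [460.3 -25.4 197.7] rot [-90.   -0.  -46.3] q [ -4.6  22.4 119.8  -0.   37.8  41.8] F [-0.9 -0.1  5.8] w 52.0
turn [-0.0003  0.001   0.0006] shift [  -0.4 -122.3   -1.3]
t 2.73 p [460.3 -25.4 197.7] rot [-90.   -0.  -46.3] q [ -4.6  22.4 119.8  -0.   37.8  41.8] F [-0.9 -0.1  5.8] w 52.0
turn [ 0.7663  0.4989 -0.2061] shift [  38.8 -222.2   -9.6]
```

carry_out(increments=[[[0,0,0],[0,-30,0],0.7],[[0,0,0],[0,-60,0],0.7],[[0,0.1,0],[0,-90,0],0.7],[[0,0.2,0],[0,-120,0],0.7],[[0,0.3,0],[0,-150,0],0.7],[[0,0.4,0],[0,-180,0],0.7],[[0,0.5,0],[0,-210,0],0.7],[[0,0.6,0],[0,-230,0],0.7],[[0,0.65,0],[0,-230,0],0.7],[[0,0.65,0],[0,-230,0],0.7]])

```text
time_s: 3.57
ee_pos: [460.2, -25.3, 428.3]
ee_rot: [-89.9, -0.0, -83.6]
force: [0.0, -0.6, -0.7]
gripper_width: 52.0
```

carry_out(increments=[[[0.1,0,0],[0,0,0],0.7],[[0.2,0,0],[0,0,0],0.7],[[0.3,0,0],[0,0,0],0.7],[[0.4,0,0],[0,0,0],0.7],[[0.5,0,0],[0,0,0],0.7],[[0.6,0,0],[0,0,0],0.7],[[0.7,0,0],[0,0,0],0.7],[[0.75,0,0],[0,0,0],0.7],[[0.75,0,0],[0,0,0],0.7],[[0.75,0,0],[0,0,0],0.7]])

```text
time_s: 4.4
ee_pos: [459.6, -25.3, 426.0]
ee_rot: [-47.3, 0.0, -83.5]
force: [0.3, -0.7, -0.3]
gripper_width: 51.8
```

Run:
```python
from h import *
go([520,-26,420],Rt(-85))
s,p,r=cur(); f=env.grab_frame("scene")
Rm=cv2.Rodrigues(f["rvec"])[0];K=f["camera_matrix"]
c=p+r.apply([0,164,33]); q=K@(Rm@c+f["tvec"]);u,v=(q[:2]/q[2]).round().astype(int);print("face",c.round(1),u,v)
P=pts(f); L=r.inv().apply((P-c).reshape(-1,3)).reshape(P.shape)  # tool coords rel. to face centre
print(L[v-9:v+10,u-11:u+12,2].round().astype(int))
cv2.imwrite("pics/s2.png",cv2.resize(f["frame"][v-50:v+50,u-65:u+65],(780,600),interpolation=cv2.INTER_CUBIC))
```

```text
t 4.4 p [459.6 -25.3 426. ] rot [-47.3   0.  -83.5] q [ -7.5  -0.3 115.4  23.1  24.8  58.5] F [ 0.3 -0.7 -0.3] w 51.8
turn [-0.7456  0.0241 -0.0097] shift [ 7.5 45.  40. ]
face [594.3 -10.1 327.9] 301 190
[[-398 -388 -393 -393 -390 -391 -397 -384 -385 -385 -389  -71  -63  -57
   -60 -381  -43  -38  -27  -19  -14  -17  -13]
 [-390 -391 -388 -395 -393 -389 -386 -391  -72  -66  -63  -57  -54  -53
   -48  -46  -44  -37  -26  -22  -19  -19  -16]
 [-387 -389 -386 -387 -388  -66  -65  -59  -58  -52  -55  -52  -51  -45
   -42  -40  -37  -28  -29  -26  -16  -18  -14]
 [-384 -388  -65  -65  -62  -58  -54  -51  -54  -46  -45  -39  -37  -37
   -31  -31  -28  -29  -26  -22  -17  -17  -14]
 [ -63  -63  -58  -56  -53  -48  -52  -46  -40  -39  -35  -32  -35  -25
   -31  -22  -22  -18  -18  -14  -11  -11  -16]
 [ -53  -55  -51  -51  -44  -42  -38  -37  -39  -30  -27  -26  -25  -22
   -15  -18  -13   -8  -10   -7    0   -3    0]
 [ -46  -46  -43  -42  -39  -35  -33  -29  -28  -27  -21  -18  -15  -12
   -10   -9   -7   -4    1   -3   -3    1   -1]
 [ -39  -39  -35  -32  -28  -26  -23  -27  -19  -13  -1
[... 685 characters left out ...]
2    2    1    0   -5    3   -1    0    1   -4   -2
    -4   -5   -5    2    3    0    1    3    2]
 [ -17   -3    1    0   -5    0    1   -1   -2   -3   -1   -7   -8   -5
    -6   -6   -5   -3   -3   -3   -2   -5   -3]
 [ -17   -7   -2   -1   -2    0   -3   -2    0    1    0   -6   -3   -4
    -4   -2   -8    1    2    0    0    0    0]
 [ -19  -12   -3    1   -3    2   -2   -1   -2   -2    1   -6   -5   -5
    -4   -7   -4   -3    0    0    1   -3    0]
 [ -18  -12   -5    0   -2   -4   -7    0   -1    1    1   -6   -7   -6
    -6   -2   -5   -1 1009   -4   -1   -3   -3]
 [ -17  -14   -7   -1    1   -3    1   -2   -5   -3   -2   -4   -5   -4
    -8   -4   -2    2   -2   -4    1    1   -1]]
```

View pics/s2.png

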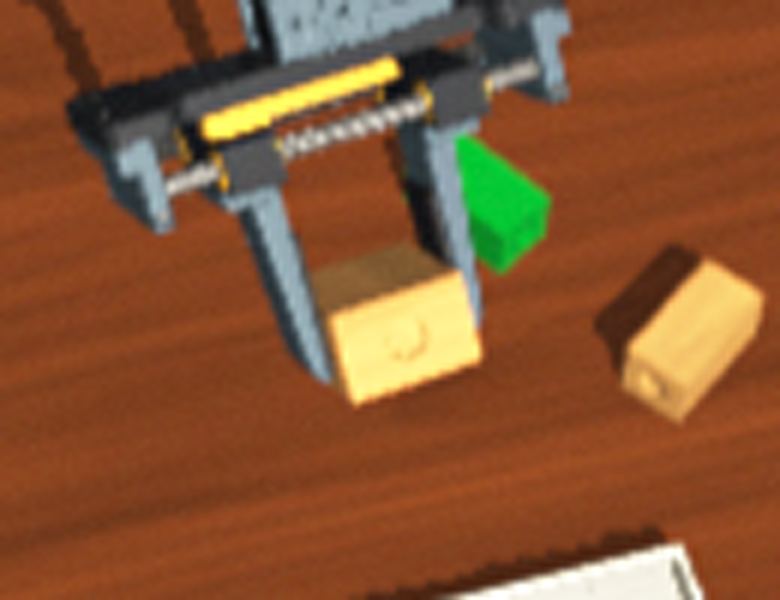

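The crop shows the end face with a round mark at (405,335). Depth inside the mark is only about 5 mm, so this is the dimple and the hole is on the tool -z end. I'll use the other wrist sense (j6 about -127°). First I'll look at the pin from above with the wrist camera.

```bash
python3 -c "
from h import *
go([500,-262,410],Rt(-76.5))"
```

```text
t 4.45 p [460.  -25.3 426.4] rot [-47.2  -0.  -83.5] q [ -7.5  -0.3 115.4  23.1  24.8  58.5] F [-0.3 -1.1 -0.7] w 52.1
turn [-0.7457 -0.1172  0.046 ] shift [239.7  21.   -1.5]
```

carry_out(increments=[[[-0.1,-0.02,0.006],[30,3,0],0.7],[[-0.2,-0.04,0.012],[60,6,0],0.7],[[-0.3,-0.05,0.018],[90,9,0],0.7],[[-0.4,-0.06,0.024],[120,12,-1],0.7],[[-0.5,-0.08,0.03],[150,14,-1],0.7],[[-0.6,-0.1,0.037],[180,16,-1],0.7],[[-0.7,-0.11,0.043],[210,19,-1],0.7],[[-0.746,-0.117,0.046],[240,21,-1.5],0.7],[[-0.746,-0.117,0.046],[240,21,-1.5],0.7],[[-0.746,-0.117,0.046],[240,21,-1.5],0.7]])

```text
time_s: 5.28
ee_pos: [500.8, -263.8, 409.8]
ee_rot: [-89.9, 0.0, -76.7]
force: [-0.2, 0.4, -0.9]
gripper_width: 51.9
```

```bash
cat >> h.py <<'E'
def wpts():
    s,p,r=cur(); f=env.grab_frame("wrist"); H=np.array(f["hand_eye"]);K=np.array(f["camera_matrix"])
    z=f["z_map"];h,w=z.shape;u,v=np.meshgrid(np.arange(w),np.arange(h))
    x=(u-K[0,2])/K[0,0];y=(v-K[1,2])/K[1,1];th=np.hypot(x,y);k=np.tan(th)/np.maximum(th,1e-9)
    c=np.dstack([x*k*z,y*k*z,z]); W=r.apply((c.reshape(-1,3)@H[:3,:3].T+H[:3,3])).reshape(h,w,3)+p
    W[(z<=0)|(th>1.3)]=np.nan; return f,W
E
python3 - <<'E'
from h import *
go([500,-262,410],Rt(-76.5))
s,p,r=cur()
f,W=wpts(); cv2.imwrite("pics/w3.png",cv2.resize(f["frame"],(800,600)))
o=np.array([611.7,-236.8])
def ana(W,n):
    Z=W[...,2];near=np.hypot(W[...,0]-o[0],W[...,1]-o[1])<95
    for nm,a,b in(("top",80,92),("foot",11,21)):
        m=near&(Z>a)&(Z<b); 
        q=W[m][:,:2].astype(np.float32);Q=cv2.minAreaRect(q);print(n,nm,len(q),np.round(Q[0],1),np.round(Q[1],1),round(Q[2],1),np.median(W[m][:,2]).round(1))
    a=np.radians(13.6);d=W[...,:2]-o;X=d@[np.cos(a),np.sin(a)];Y=d@[-np.sin(a),np.cos(a)]
    m=(X>-75)&(X<-20)&(abs(Y)<15)&(Z>50)&(Z<72)
    q=np.c_[X[m],Y[m],Z[m]];print(n,"pin",len(q),"X",np.percentile(q[:,0],[0,2,98]).round(1),"top z",np.percentile(q[:,2],[50,95]).round(1),"Y fit",np.polyfit(q[:,0],q[:,1],1).round(3),"Yrange",np.percentile(q[:,1],[2,50,98]).round(1))
ana(W,"wrist")
for n in("scene","side"):
    try: ana(pts(env.grab_frame(n)),n)
    except Exception as e: print(n,e)
E
```

```text
t 5.28 p [ 500.8 -263.8  409.8] rot [-89.9   0.  -76.7] q [-29.   17.3  90.4   0.1  72.3  47.7] F [-0.2  0.4 -0.9] w 51.9
turn [-0.0013 -0.0031 -0.0006] shift [-1.9 -0.2 -0.4]
wrist top 1668 [ 610.1 -238.1] [29.6 50.2] 13.4 85.2
wrist foot 2770 [ 630.1 -234. ] [70.1 90.5] 13.3 15.3
wrist pin 328 X [-60.8 -60.5 -20.4] top z [62.5 64.1] Y fit [-0.005 -1.453] Yrange [-4.8 -1.3  2.3]
scene top 223 [ 611.7 -237.1] [31.3 49.6] 15.0 85.8
scene foot 617 [ 631.7 -232.1] [72.  90.8] 14.1 16.2
scene pin 36 X [-58.7 -58.7 -27.1] top z [64. 67.] Y fit [-0.02  -1.066] Yrange [-3.8 -0.2  3.6]
side top 70 [ 607.3 -245.6] [32.  42.3] 10.1 83.3
side foot 136 [ 624.8 -238.3] [73.6 89.4] 13.1 14.0
side pin 34 X [-65.7 -64.5 -20.6] top z [60.8 65.9] Y fit [0.135 3.138] Yrange [-7.9 -2.8  8.1]
```

View pics/w3.png

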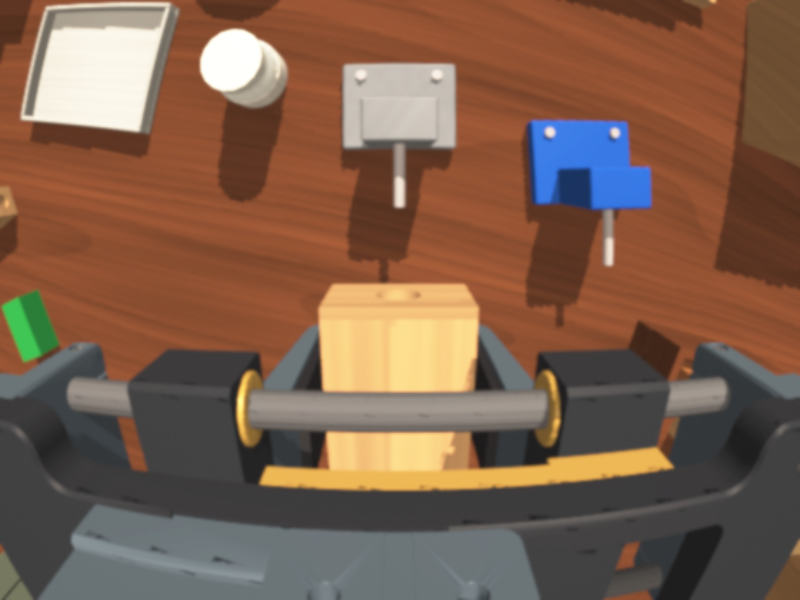

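The wrist view shows the grey pin at (400,175), with its tip at (400,207). The tip comes to about (552.5,-252.2,60) and the pin's yaw to 13.4°, agreeing with the scene camera within 2 mm. Next: half turn of the wrist, and measuring the block in the hand.

carry_out(increments=[[[0,-0.12,0],[0,0,0],0.7],[[0,-0.24,0],[0,0,0],0.7],[[0,-0.36,0],[0,0,0],0.7],[[0,-0.48,0],[0,0,0],0.7],[[0,-0.6,0],[0,0,0],0.7],[[0,-0.72,0],[0,0,0],0.7],[[0,-0.84,0],[0,0,0],0.7],[[0,-0.96,0],[0,0,0],0.7],[[0,-1.08,0],[0,0,0],0.7],[[0,-1.2,0],[0,0,0],0.7]])

```text
time_s: 6.27
ee_pos: [499.8, -261.1, 411.5]
ee_rot: [-90.0, -0.2, -7.4]
force: [0.3, -0.5, -0.5]
gripper_width: 52.0
```

carry_out(increments=[[[0,-0.12,0],[0,0,0],0.7],[[0,-0.24,0],[0,0,0],0.7],[[0,-0.36,0],[0,0,0],0.7],[[0,-0.48,0],[0,0,0],0.7],[[0,-0.6,0],[0,0,0],0.7],[[0,-0.72,0],[0,0,0],0.7],[[0,-0.84,0],[0,0,0],0.7],[[0,-0.96,0],[0,0,0],0.7],[[0,-1.08,0],[0,0,0],0.7],[[0,-1.2,0],[0,0,0],0.7]])

```text
time_s: 7.1
ee_pos: [499.8, -261.1, 411.5]
ee_rot: [-90.2, -0.1, 61.4]
force: [0.1, -0.6, -1.5]
gripper_width: 51.5
```

carry_out(increments=[[[0,-0.12,0],[0,0,0],0.7],[[0,-0.24,0],[0,0,0],0.7],[[0,-0.36,0],[0,0,0],0.7],[[0,-0.48,0],[0,0,0],0.7],[[0,-0.6,0],[0,0,0],0.7],[[0,-0.72,0],[0,0,0],0.7],[[0,-0.74,0],[0,0,0],0.7],[[0,-0.74,0],[0,0,0],0.7]])

```text
time_s: 7.77
ee_pos: [499.9, -261.5, 411.4]
ee_rot: [-90.2, 0.0, 103.3]
force: [-0.3, -0.1, 0.3]
gripper_width: 52.2
```

Run:
```python
from h import *
go([490,-267,300],Rt(103.4))
s,p,r=cur(); f,W=wpts(); T=r.inv().apply((W-p).reshape(-1,3)).reshape(W.shape)
im=f["frame"].astype(int);wood=(im[...,2]>im[...,0]+40)&(im[...,2]>120)
m=wood&(T[...,1]>157)&(T[...,1]<170)&(abs(T[...,0])<35)&(abs(T[...,2])<45)
print("top",m.sum(),np.percentile(T[m],[1,50,99],axis=0).round(1))
m=wood&(T[...,1]>172)&(T[...,1]<196)&(abs(T[...,0])<20)&(T[...,2]>15)&(T[...,2]<45)
if m.any(): print("end",m.sum(),np.percentile(T[m],[5,50,95],axis=0).round(1))
```

```text
t 7.77 p [ 499.9 -261.5  411.4] rot [-90.2   0.  103.3] q [-2.880e+01  1.710e+01  9.050e+01  1.000e-01  7.230e+01 -1.321e+02] F [-0.3 -0.1  0.3] w 52.2
turn [ 0.0036 -0.0018 -0.0007] shift [ -3.  111.4  11.3]
top 9380 [[-25.5 163.1 -31.7]
 [  0.3 164.5  11.8]
 [ 25.8 168.4  31.7]]
end 871 [[-17.9 173.2  28.8]
 [ -0.3 186.6  31.5]
 [ 17.9 194.6  31.7]]
```

carry_out(increments=[[[0.003,0,0],[-3,30,11],0.7],[[0.003,0,0],[-3,60,11],0.7],[[0.003,0,0],[-3,90,11],0.7],[[0.003,0,0],[-3,120,11],0.7],[[0.003,0,0],[-3,145,11],0.7],[[0.003,0,0],[-3,162,11],0.7],[[0.003,0,0],[-3,170,11],0.7],[[0.003,0,0],[-3,170,11],0.7],[[0.003,0,0],[-3,170,11],0.7]])

```text
time_s: 8.57
ee_pos: [491.0, -267.8, 241.4]
ee_rot: [-90.0, 0.1, 103.3]
force: [-0.5, -0.1, -1.4]
gripper_width: 51.5
```

Run:
```python
from h import *
go([548.2,-253.2,241],Rt(103.4))
f=env.grab_frame("scene"); c=np.array([530,-257,60.]);Rm=cv2.Rodrigues(f["rvec"])[0];q=f["camera_matrix"]@(Rm@c+f["tvec"]);u,v=(q[:2]/q[2]).astype(int)
cv2.imwrite("pics/s4.png",cv2.resize(f["frame"][v-50:v+50,u-65:u+65],(780,600),interpolation=cv2.INTER_CUBIC))
```

```text
t 8.57 p [ 491.  -267.8  241.4] rot [-9.000e+01  1.000e-01  1.033e+02] q [ -29.8   25.6  104.4   -0.    49.9 -133.1] F [-0.5 -0.1 -1.4] w 51.5
turn [ 0.0006 -0.0015 -0.0009] shift [  1.1   0.5 -59.1]
```

View pics/s4.png

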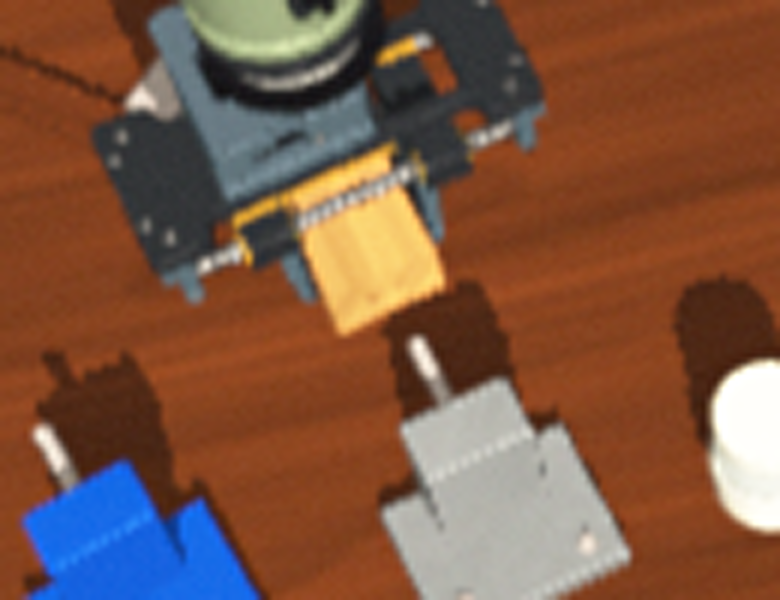

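The crop shows the block's mouth end centred at about (393,305), in line with the grey pin (tip (417,345)). Pushing on gently.

carry_out(increments=[[[0,0,0],[1,0,-10],0.7],[[0,0,0],[1,0,-20],0.7],[[0,0,0],[1,0,-25],0.7],[[0,0,0],[1,0,-30],0.7],[[0,0,0],[1,0,-34],0.7],[[0,0,0],[1,0,-38],0.7],[[0,0,0],[1,0,-38],0.7]])

```text
time_s: 9.2
ee_pos: [528.1, -257.9, 240.9]
ee_rot: [-90.0, 0.0, 103.4]
force: [-0.1, -1.1, -1.3]
gripper_width: 51.8
```

Free at about 10 mm inside, which a 4 mm dimple would not allow. On to the floor.

carry_out(increments=[[[0,0,0],[0,0,-4],0.7],[[0,0,0],[0,0,-8],0.7],[[0,0,0],[0,0,-12],0.7],[[0,0,0],[0,0,-15],0.7],[[0,0,0],[0,0,-17],0.7],[[0,0,0],[0,0,-17],0.7]])

```text
time_s: 9.7
ee_pos: [544.3, -254.1, 240.9]
ee_rot: [-90.0, 0.0, 103.4]
force: [-0.4, 0.3, -1.0]
gripper_width: 51.8
```

carry_out(increments=[[[0,0,0],[0,0,-1],0.7],[[0,0,0],[0,0,-2],0.7],[[0,0,0],[0,0,-3],0.7],[[0,0,0],[0,0,-3],0.7]])

```text
time_s: 10.03
ee_pos: [546.9, -253.4, 240.9]
ee_rot: [-90.0, 0.0, 103.4]
force: [-0.4, -0.3, -1.8]
gripper_width: 51.5
```

carry_out(increments=[[[0,0,0],[0,0,-1],0.7],[[0,0,0],[0,0,-2],0.7],[[0,0,0],[0,0,-2],0.7]])

```text
time_s: 10.28
ee_pos: [548.4, -253.1, 240.8]
ee_rot: [-89.9, 0.0, 103.4]
force: [-2.2, -1.2, 0.6]
gripper_width: 51.9
```

carry_out(increments=[[[0,0,0],[0,0,-1],0.7],[[0,0,0],[0,0,-1.5],0.7],[[0,0,0],[0,0,-1.5],0.7]])

```text
time_s: 10.53
ee_pos: [549.0, -253.0, 240.9]
ee_rot: [-89.8, -0.0, 103.4]
force: [-6.9, -2.3, 2.5]
gripper_width: 52.1
```

Force of 7 N along the pin at the predicted depth: the floor is touched. Drawing off and lifting.

carry_out(increments=[[[0,0,0],[0,0,8],0.7],[[0,0,0],[0,0,20],0.7],[[0,0,0],[0,0,40],0.7],[[0,0,0],[0,0,60],0.7],[[0,0,0],[0,0,75],0.7],[[0,0,0],[0,0,75],0.7],[[0,0,0],[0,-40,75],0.7],[[0,0,0],[0,-80,75],0.7],[[0,0,0],[0,-120,75],0.7],[[0,0,0],[0,-160,75],0.7]])

```text
time_s: 11.37
ee_pos: [477.1, -269.7, 402.9]
ee_rot: [-90.1, 0.0, 103.3]
force: [0.2, -0.5, -1.2]
gripper_width: 51.7
```

Run:
```python
from h import *
from scipy.optimize import least_squares
go([450,49,420],Rt(96))
D=[eval(l) for l in open("log.txt")]
D=[d for d in D]
def fk(q,k):
    a1,h,L2,L3,e,d=k; q=np.radians(q)
    A=R.from_euler('z',q[0])*R.from_euler('y',q[1]); el=np.array([a1*np.cos(q[0]),a1*np.sin(q[0]),h])+A.apply([0,0,L2])
    B=A*R.from_euler('y',q[2]); w=el+B.apply([e,0,L3])
    C=B*R.from_euler('z',q[3])*R.from_euler('y',q[4]); return w+C.apply([0,0,d]),C
res=least_squares(lambda k:np.concatenate([(fk(d[0],k)[0]-d[1])for d in D])if 1 else 0,[0,350,400,400,0,80],x_scale=100,loss='soft_l1')
k=res.x;print(k.round(1),np.abs(res.fun).max())
for d in D: print(np.round(fk(d[0],k)[1].apply([0,0,1]),2), R.from_euler('xyz',d[2],degrees=True).apply([0,1,0]).round(2))
# candidate final poses: grasp over tray, tool az ~ radial, tilt t below horizontal
g=np.array([628,69.]);az=np.arctan2(g[1],g[0]);ur=np.hypot(*g)
for zc in (200,300,400,450,500,550,600,650):
  for t in (0,8):
    tr=np.radians(t); T=np.array([ur-175*np.cos(tr),zc+175*np.sin(tr)]);
    s=least_squares(lambda x:np.r_[fk([0,x[0],x[1],0,90+t-x[0]-x[1]],k)[0][[0,2]]-T],[0,90])
    print(zc,t,s.x.round(1),"q5",(90+t-s.x.sum()).round(1),"err",np.abs(s.fun).max().round(2))
```

```text
t 11.37 p [ 477.1 -269.7  402.9] rot [-90.1   0.  103.3] q [ -30.7   15.9   93.4    0.    70.6 -134. ] F [ 0.2 -0.5 -1.2] w 51.7
turn [ 0.0013  0.1282 -0.0004] shift [316.3 -17.2 -47.2]
[4.000e-01 1.399e+02 6.017e+02 4.213e+02 3.280e+01 1.455e+02] 12.552135005773835
[-0.  0. -1.] [-0.  0. -1.]
[ 0. -0. -1.] [ 0. -0. -1.]
[-0. -0. -1.] [-0. -0. -1.]
[ 0. -0. -1.] [ 0. -0. -1.]
[ 0. -0. -1.] [ 0. -0. -1.]
[ 0.67  0.08 -0.73] [ 0.67  0.08 -0.73]
[ 0.67  0.08 -0.73] [ 0.67  0.08 -0.73]
[ 0.  0. -1.] [ 0.  0. -1.]
[ 0.  0. -1.] [ 0.  0. -1.]
[ 0. -0. -1.] [ 0. -0. -1.]
[ 0. -0. -1.] [ 0. -0. -1.]
200 0 [ 37.2 145.6] q5 -92.8 err 0.0
200 8 [ 28.9 143.5] q5 -74.5 err 0.0
300 0 [ 19.4 140.9] q5 -70.3 err 0.0
300 8 [ 12.8 137.5] q5 -52.3 err 0.0
400 0 [  5.6 133.3] q5 -48.9 err 0.0
400 8 [  1.3 128.9] q5 -32.2 err 0.0
450 0 [  0.5 128.7] q5 -39.2 err 0.0
450 8 [ -2.8 124. ] q5 -23.2 err 0.0
500 0 [ -3.5 123.7] q5 -30.3 err 0.0
500 8 [ -5.9 118.7] q5 -14.9 err 0.0
550 0 [ -6.5 118.4] q5 -21.9 err 0.0
550 8 [ -8.1 113.1] q5 -7.1 err 0.0
600 0 [ -8.6 112.7] q5 -14.2 err 0.0
600 8 [ -9.5 107.2] q5 0.3 err 0.0
650 0 [ -9.9 106.7] q5 -6.8 err 0.0
650 8 [-10.2 100.9] q5 7.4 err 0.0
```

```bash
cat > k.py <<'E'
from h import *
from scipy.optimize import least_squares
D=[eval(l) for l in open("log.txt")]
def fk(q,k):
    a1,h,L2,L3,e,d=k; q=np.radians(q)
    A=R.from_euler('z',q[0])*R.from_euler('y',q[1]); el=R.from_euler('z',q[0]).apply([a1,0,h])+A.apply([0,0,L2])
    B=A*R.from_euler('y',q[2]); w=el+B.apply([e,0,L3])
    C=B*R.from_euler('z',q[3])*R.from_euler('y',q[4]); return w+C.apply([0,0,d]),C
def fit():
    best=None
    for L in(300,400,500):
        for e in(-50,0,50):
            r=least_squares(lambda k:np.concatenate([(fk(d[0],k)[0]-d[1])for d in D]+[0.005*(k-[0,350,L,L,e,90])]),[0,350,L,L,e,90],x_scale=100)
            if best is None or r.cost<best.cost: best=r
    return best.x
E
python3 - <<'E'
from k import *
k=fit();print(k.round(1))
for d in D: print(np.round(d[0],1),(fk(d[0],k)[0]-d[1]).round(1))
for d in D[::3]: print(((fk(d[0],k)[1]).inv()*R.from_euler('xyz',d[2],degrees=True)).as_euler('zyx',degrees=True).round(1),d[0][5])
E
```

```text
[ -2.8 137.7 605.4 416.4  27.6 154. ]
[-66.5  18.3  89.7  -0.   72.   -1.1] [-10.5  -4.7  -0.9]
[-21.7   8.1 112.2  -0.   59.6  23.3] [-6.7 -9.7 -0. ]
[ -4.7  13.8 113.   -0.   53.2  40.3] [ -2.4 -11.3  -0.1]
[ -4.6  22.4 119.8  -0.   37.8  41.8] [ -0.8 -11.5  -0.2]
[ -4.6  22.4 119.8  -0.   37.8  41.8] [ -0.8 -11.5  -0.2]
[ -7.5  -0.3 115.4  23.1  24.8  58.5] [  0.2 -10.1   2.4]
[ -7.5  -0.3 115.4  23.1  24.8  58.5] [  0.2 -10.1   2.4]
[-29.   17.3  90.4   0.1  72.3  47.7] [ -5.6 -10.   -0.8]
[-2.880e+01  1.710e+01  9.050e+01  1.000e-01  7.230e+01 -1.321e+02] [ -5.6 -10.   -0.8]
[ -29.8   25.6  104.4   -0.    49.9 -133.1] [ -4.8 -10.5  -0.9]
[ -30.7   15.9   93.4    0.    70.6 -134. ] [-6.2 -9.7 -0.7]
[-180.     1.1  -90. ] -1.147087783735121
[-180.   -41.8  -90. ] 41.770172920934684
[-180.   -58.5  -90. ] 58.507172951369945
[ 0.  46.9 90. ] -133.0933138416845
```

```bash
python3 - <<'E'
s=open("k.py").read()
s=s.replace("a1,h,L2,L3,e,d=k","a1,h,L2,L3,e,d,o=k").replace("[a1,0,h]","[a1,o,h]").replace("e,90]","e,90,10]")
s+='''
M=np.array([[-1,0,0],[0,0,1],[0,1,0.]]); M=R.from_matrix(M)
lo=np.array([-177.97,-48.28,12.27,-77.06,2.81,-146.56]);hi=np.array([177.97,115.42,149.76,257.06,150.46,146.56])
def ik(p,Rot,k):
    """all in-range joint solutions, elbow-up"""
    d=k[5]; w=np.array(p)-d*Rot.apply([0,1,0]); k0=np.array(k);k0[5]=0
    s=least_squares(lambda x:fk([*x,0,0],k0)[0]-w,[np.degrees(np.arctan2(w[1],w[0])),5,110])
    if np.abs(s.fun).max()>1: return []
    q=s.x; B=R.from_euler('z',q[0],degrees=True)*R.from_euler('y',q[1]+q[2],degrees=True)
    E=(B.inv()*Rot*M.inv()).as_euler('ZYZ',degrees=True); out=[]
    for a,b,c in((E[0],E[1],E[2]),(E[0]+180,-E[1],E[2]+180)):
        a=(a+77.06)%360-77.06; c=(c+180)%360-180; Q=np.array([*q,a,b,c])
        if (Q>lo).all() and (Q<hi).all(): out.append(Q)
    return out
'''
open("k.py","w").write(s)
E
python3 - <<'E'
from k import *
k=fit();print(k.round(1)); print(max(np.abs(fk(d[0],k)[0]-d[1]).max() for d in D))
for d in D[5:11:5]: print(np.round(d[0],1),[x.round(1) for x in ik(d[1],R.from_euler('xyz',d[2],degrees=True),k)])
g=np.array([628,69.])
# final: hole(-z) up; tool pointing az psi, t deg short of horizontal (Rt(psi+90) pitched -(90-t))
for z in(250,350,450,550,650,700):
  for t in(0,9):
    for psi in range(-120,121,20):
      Rf=Rt(psi+90,-(90-t)); p=np.array([*g,z])-Rf.apply([0,181,0])
      for Q in ik(p,Rf,k):
        mrg=np.minimum(Q-lo,hi-Q)
        if mrg.min()>4: print(z,t,psi,Q.round(0),"margin",mrg.min().round(0))
E
```

```text
[  0.  140.3 591.7 417.   25.2 144.8  11.5]
0.007269820226554202
[ -7.5  -0.3 115.4  23.1  24.8  58.5] [array([ -7.5,  -0.3, 115.4,  23.1,  24.8,  58.5])]
[ -30.7   15.9   93.4    0.    70.6 -134. ] [array([ -30.7,   15.9,   93.4,    0. ,   70.6, -134. ])]
250 0 -120 [ 23.  58.  58. -60. 136.  39.] margin 14.0
250 0 -100 [ 29.  51.  74. -65. 121.  42.] margin 12.0
250 0 -80 [ 33.  44.  91. -73. 106.  47.] margin 4.0
250 0 -20 [ 27.  29. 136. 228.  80.  79.] margin 14.0
250 0 0 [ 11.  27. 144. 191.  81.  88.] margin 6.0
250 0 20 [-10.  28. 142. 150.  81.  95.] margin 8.0
250 0 40 [-22.  30. 132. 117.  81. 106.] margin 18.0
250 0 60 [-26.  34. 117.  94.  88. 118.] margin 28.0
250 0 80 [-25.  40. 101.  78.  99. 128.] margin 19.0
250 0 100 [-21.  47.  84.  68. 113. 134.] margin 12.0
250 0 120 [-16.  54.  68.  62. 128. 138.] margin 8.0
250 9 -120 [ 23.  55.  57. -54. 132.  41.] margin 18.0
250 9 -100 [ 29.  48.  73. -60. 117.  41.] margin 17.0
250 9 -80 [ 33.  41.  89. -68. 101.  44.] margin 9.0
250 9 -20 [ 27.  22. 133. 233.  65.  70.] margin 16.0
250 9 0 [ 11.  19. 141. 192.  61.  86.] 
[... 1267 characters left out ...]
0.  77.] margin 21.0
450 0 20 [-10.   2. 127. 138.  47. 121.] margin 22.0
450 0 40 [-22.   9. 119. 108.  68. 139.] margin 8.0
450 9 -100 [ 29.  40.  60. -72. 126.  19.] margin 5.0
450 9 0 [ 11.  -3. 123. 207.  23.  66.] margin 20.0
450 9 20 [ -9.  -2. 122. 122.  34. 138.] margin 8.0
550 0 -20 [ 27.  -1. 113. 251.  51.  29.] margin 6.0
550 0 0 [ 11.  -7. 118. 207.  24.  65.] margin 21.0
550 0 20 [-10.  -5. 117. 123.  36. 141.] margin 6.0
550 9 0 [ 11.  -8. 112. 246.  12.  26.] margin 9.0
650 0 0 [ 11. -10. 107. 239.  13.  32.] margin 10.0
650 9 0 [ 11. -10. 100. -48.  14. -41.] margin 11.0
700 9 -20 [ 27.  -4.  88. -72.  49. -16.] margin 5.0
700 9 0 [ 11. -10.  93. -33.  19. -57.] margin 17.0
```

Run:
```python
from k import *
k=fit(); g=np.array([628,69.]); t=7
for z in(680,720,760):
  for psi in(8,11):
    Rf=Rt(psi+90,-(90-t)); p=np.array([*g,z])-Rf.apply([0,181,0]); print(z,psi,p.round(1))
    for ph in(0,20,40,60,70,83): print(ph,[x.round(0) for x in ik(p,Rt(psi+90,-ph),k)])
go([440,40,560],Rt(100))
```

```text
680 8 [450.1  44.  702.1]
0 [array([  4.,   5.,  65.,   0., 110., -94.])]
20 [array([  4.,  -0.,  72.,   1.,  88., -94.])]
40 [array([  3.,  -5.,  80.,   3.,  65., -95.])]
60 [array([  3.,  -9.,  88.,   7.,  41., -98.])]
70 [array([   2.,  -10.,   92.,   11.,   28., -102.])]
83 [array([   2.,  -11.,   97.,   29.,   12., -119.])]
680 11 [451.6  34.7 702.1]
0 [array([  3.,   5.,  65.,   0., 110., -98.])]
20 [array([  2.,  -0.,  72.,   3.,  88., -99.])]
40 [array([   1.,   -5.,   80.,    7.,   66., -101.])]
60 [array([  -0.,   -8.,   88.,   15.,   42., -107.])]
70 [array([  -0.,  -10.,   92.,   22.,   30., -114.])]
83 [array([  -1.,  -10.,   97.,   49.,   16., -140.])]
720 8 [450.1  44.  742.1]
0 [array([  4.,   6.,  58.,  -0., 116., -94.])]
20 [array([  4.,   1.,  65.,   1.,  94., -94.])]
40 [array([  3.,  -4.,  73.,   3.,  71., -95.])]
60 [array([  3.,  -8.,  82.,   6.,  46., -97.])]
70 [array([   2.,   -9.,   87.,   10.,   33., -100.])]
83 [array([   2.,  -10.,   92.,   20.,   17., -110.])]
720 11 [451.6  34.7 742.1]
0 [array([  3.,   6.,  58.,   0., 116., -98.])]
20 [array([  2.,   
[... 401 characters left out ...]
   3.,  76., -95.])]
60 [array([  3.,  -7.,  76.,   6.,  51., -96.])]
70 [array([  2.,  -9.,  80.,   8.,  39., -98.])]
83 [array([   2.,  -10.,   86.,   15.,   22., -105.])]
760 11 [451.6  34.7 782.1]
0 [array([  3.,   8.,  49.,   0., 122., -98.])]
20 [array([  2.,   3.,  57.,   3., 100., -98.])]
40 [array([  1.,  -2.,  66.,   7.,  77., -99.])]
60 [array([  -0.,   -7.,   76.,   12.,   52., -103.])]
70 [array([  -0.,   -8.,   80.,   17.,   40., -107.])]
83 [array([  -1.,  -10.,   86.,   30.,   24., -119.])]
t 11.37 p [ 477.1 -269.7  402.9] rot [-90.1   0.  103.3] q [ -30.7   15.9   93.4    0.    70.6 -134. ] F [ 0.2 -0.5 -1.2] w 51.7
turn [ 0.0013  0.0583 -0.0005] shift [ 309.8 -157.3  -35.6]
```

The arm model fits to 0.01 mm, and a smooth path exists: raise the tool high, then pitch forward with the hole end up. Going.

carry_out(increments=[[[0,0.006,0],[31,-16,-4],0.7],[[0,0.012,0],[62,-32,-7],0.7],[[0,0.018,0],[93,-48,-11],0.7],[[0,0.024,0],[124,-64,-14],0.7],[[0,0.03,0],[155,-80,-18],0.7],[[0,0.036,0],[186,-96,-22],0.7],[[0,0.042,0],[217,-112,-25],0.7],[[0,0.05,0],[250,-128,-29],0.7],[[0,0.058,0],[285,-145,-33],0.7],[[0,0.058,0],[310,-157,-36],0.7]])

```text
time_s: 12.2
ee_pos: [439.8, 42.4, 559.6]
ee_rot: [-90.2, -0.1, 100.1]
force: [1.0, 0.1, -1.4]
gripper_width: 51.7
```

```bash
python3 -c "
from h import *
go([449.7,47,762],Rt(97))"
```

```text
t 12.2 p [439.8  42.4 559.6] rot [-9.020e+01 -1.000e-01  1.001e+02] q [  4.    2.4  87.9   0.1  89.5 -96.1] F [ 1.   0.1 -1.4] w 51.7
turn [0.0037 0.0539 0.0012] shift [   3.  -202.3  -11.3]
```

carry_out(increments=[[[0,0.054,0],[3,-30,-5],0.7],[[0,0.054,0],[3,-60,-11],0.7],[[0,0.054,0],[3,-90,-11],0.7],[[0,0.054,0],[3,-120,-11],0.7],[[0,0.054,0],[3,-150,-11],0.7],[[0,0.054,0],[3,-180,-11],0.7],[[0,0.054,0],[3,-202,-11],0.7],[[0,0.054,0],[3,-202,-11],0.7]])

```text
time_s: 12.87
ee_pos: [449.8, 45.1, 764.0]
ee_rot: [-90.6, 0.0, 97.0]
force: [0.6, -0.5, -0.3]
gripper_width: 52.1
```

carry_out(increments=[[[-0.1,0,0],[0,0,0],0.7],[[-0.2,0,0],[0,0,0],0.7],[[-0.3,0,0],[0,0,0],0.7],[[-0.4,0,0],[0,0,0],0.7],[[-0.5,0,0],[0,0,0],0.7],[[-0.6,0,0],[0,0,0],0.7],[[-0.7,0,0],[0,0,0],0.7],[[-0.8,0,0],[0,0,0],0.7],[[-0.9,0,0],[0,0,0],0.7],[[-1.0,0,0],[0,0,0],0.7]])

```text
time_s: 13.7
ee_pos: [450.5, 45.1, 758.8]
ee_rot: [-147.5, -0.0, 96.9]
force: [0.1, 0.5, -1.3]
gripper_width: 51.5
```

```bash
python3 -c "
from h import *
Rf=Rt(97,-83);go(np.array([628,69,740])-Rf.apply([0,181,0]),Rf)"
```

```text
t 13.7 p [450.5  45.1 758.8] rot [-147.5   -0.    96.9] q [  3.3  -7.1  78.5   4.   51.2 -94.5] F [ 0.1  0.5 -1.3] w 51.5
turn [-0.4449 -0.0006 -0.0008] shift [ 2.1 -2.2 -2.4]
```

carry_out(increments=[[[-0.08,0,0],[2,-2,-2],0.7],[[-0.16,0,0],[2,-2,-2],0.7],[[-0.24,0,0],[2,-2,-2],0.7],[[-0.3,0,0],[2,-2,-2],0.7],[[-0.36,0,0],[2,-2,-2],0.7],[[-0.4,0,0],[2,-2,-2],0.7],[[-0.44,0,0],[2,-2,-2],0.7],[[-0.44,0,0],[2,-2,-2],0.7],[[-0.44,0,0],[2,-2,-2],0.7],[[-0.44,0,0],[2,-2,-2],0.7]])

```text
time_s: 14.53
ee_pos: [450.0, 47.0, 762.1]
ee_rot: [-172.4, 0.0, 96.9]
force: [-0.2, 1.0, -1.5]
gripper_width: 51.9
```

Run:
```python
from h import *
Rf=Rt(97,-83);go(np.array([628,69,740])-Rf.apply([0,181,0]),Rf)
s,p,r=cur(); print("hole dir",-r.apply([0,0,1]).round(3),"mouth",(p+r.apply([0,181,-34.3])).round(1),"qvel",np.abs(s["qvel"]).max())
f=env.grab_frame("scene"); P=pts(f); T=r.inv().apply((P-p).reshape(-1,3)).reshape(P.shape)
m=(abs(T[...,0])<26)&(T[...,1]>164)&(T[...,1]<198)&(T[...,2]<-28)&(T[...,2]>-42)
q=T[m]; A=np.c_[q[:,:2],np.ones(len(q))]; c=np.linalg.lstsq(A,q[:,2],rcond=None)[0]; print("hole-end face",m.sum(),"tilt in tool deg",np.degrees(np.arctan(c[:2])).round(1),"med",np.median(q,0).round(1))
hole=(np.hypot(T[...,0],T[...,1]-181)<6)&(abs(T[...,2])<60);print("in hole z",np.percentile(T[hole][:,2],[5,50,95]).round(1))
m=(P[...,2]>25)&(P[...,2]<40)&(np.hypot(P[...,0]-465,P[...,1]-191)<50);Q=cv2.minAreaRect(P[m][:,:2].astype(np.float32));print("slim",Q)
K=f["camera_matrix"];c=cv2.Rodrigues(f["rvec"])[0]@(p+r.apply([0,181,0]))+f["tvec"];u,v=(K@c)[:2]/c[2];u,v=int(u),int(v);print(u,v)
cv2.imwrite("pics/s5.png",cv2.resize(f["frame"],(800,600)))
```

```text
t 14.53 p [450.   47.  762.1] rot [-172.4    0.    96.9] q [   3.4  -10.2   88.7   10.7   19.4 -100.6] F [-0.2  1.  -1.5] w 51.9
turn [-0.0102 -0.     -0.001 ] shift [ 0.2 -0.3  0.1]
hole dir [0.131 0.016 0.991] mouth [632.6  69.2 772.2] qvel 0.8033158904332154
hole-end face 728 tilt in tool deg [-0.9  1.8] med [ -1.7 182.3 -34.5]Traceback (most recent call last):
  File "<stdin>", line 7, in <module>
    return _quantile_unchecked(
        a, q, axis, out, overwrite_input, method, keepdims, weights)
    return _ureduce(a,
                    func=_quantile_ureduce_func,
    ...<5 lines>...
                    overwrite_input=overwrite_input,
                    method=method)
    r = func(a, **kwargs)
    result = _quantile(arr,
                       quantiles=q,
    ...<2 lines>...
                       out=out,
                       weights=wgt)
    slices_having_nans = np.isnan(arr[-1, ...])
                                  ~~~^^^^^^^^^
IndexError: index -1 is out of bounds for axis 0 with size 0
```

carry_out(increments=[[[0,0,0],[0,0,0],0.7],[[0,0,0],[0,0,0],0.7],[[0,0,0],[0,0,0],0.7],[[0,0,0],[0,0,0],0.7],[[0,0,0],[0,0,0],0.7],[[0,0,0],[0,0,0],0.7]])

```text
time_s: 15.08
ee_pos: [450.1, 46.9, 762.5]
ee_rot: [-172.5, 0.0, 96.9]
force: [0.6, 0.2, -0.4]
gripper_width: 52.0
```

Run:
```python
from h import *
s,p,r=cur(); print(s["time_s"],p.round(1),np.abs(s["qvel"]).max().round(2),s["gripper_width"].round(1),"mouth",(p+r.apply([0,181,-34.3])).round(1),"lower",(p+r.apply([0,181,31.7])).round(1))
f=env.grab_frame("scene"); P=pts(f)
m=(P[...,2]>29)&(P[...,2]<40)&(np.hypot(P[...,0]-465,P[...,1]-191)<50)
if m.any(): print("slim",cv2.minAreaRect(P[m][:,:2].astype(np.float32)))
cv2.imwrite("pics/s5.png",cv2.resize(f["frame"],(800,600)))
```

```text
Traceback (most recent call last):
AttributeError: 'float' object has no attribute 'round'
```

Run:
```python
from h import *
s,p,r=cur(); print(s["time_s"],np.abs(s["qvel"]).max().round(2),s["gripper_width"],"mouth",(p+r.apply([0,181,-34.3])).round(1),"lower",(p+r.apply([0,181,31.7])).round(1))
f=env.grab_frame("scene"); P=pts(f)
m=(P[...,2]>29)&(P[...,2]<40)&(np.hypot(P[...,0]-465,P[...,1]-191)<50)
if m.any(): print("slim",cv2.minAreaRect(P[m][:,:2].astype(np.float32)))
cv2.imwrite("pics/s5.png",cv2.resize(f["frame"],(800,600)))
```

```text
15.0833 0.09 51.976537685761905 mouth [632.7  69.1 772.9] lower [624.2  68.1 707.5]
slim ((465.9213562011719, 189.98825073242188), (34.68605422973633, 69.8089370727539), 36.50026321411133)
```

View pics/s5.png

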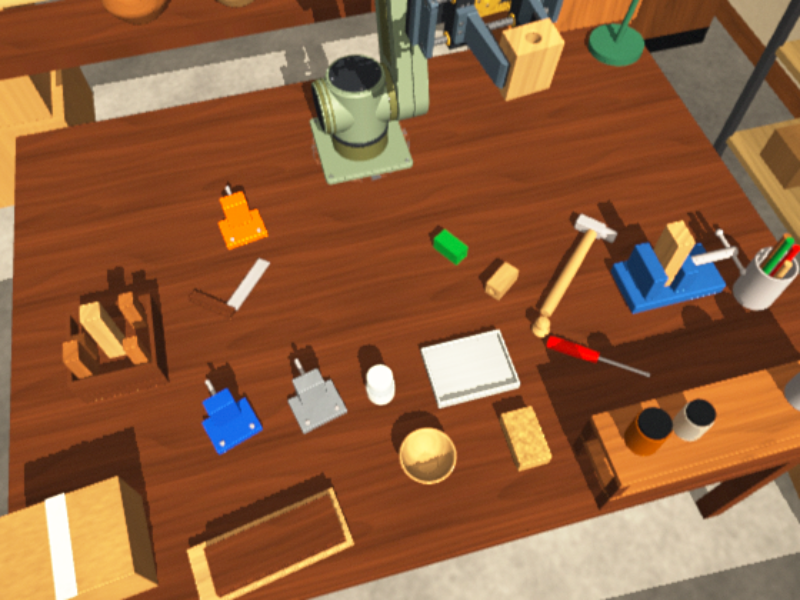

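The picture shows the wide block held with its deep hole facing up at (535,38). The slim block at (502,280) and all the bystanders are where they were.

```bash
python3 -c "
from workcell import env
print(env.job_done())"
```

```text
the job is handed in; nothing more can be done
None
```

The job is handed in, at about 15 s of the 64 s allowed. The hand-in reports no verdict.

**What I did:** The stick in the vise is the wide one, so I took the 52 mm block. The end facing the tool's front showed a recess only about 5 mm deep, so I treated it as the dimple and turned the wrist half round. I then pushed the other end about 30 mm onto the grey gauge's pin. It went in freely, and a force of about 7 N came at the predicted depth, which I took as the hole's floor. After that I drew it off, raised it and turned the hole up.

**Last checks:**
- **Position:** the hole's mouth is at about (633, 69) against the tray's centre at (628, 69). The lower end is about 707 mm above the bench, much higher than required, because only there could the arm smoothly reach a level pose.
- **Hole direction:** about 7.5° off vertical by the tool pose. A plane fitted to the block's end face differs by up to 2° from that, still inside the 15° limit.
- **Grip and stillness:** fingers at 52.0 mm, grip set to 30 N, joint speeds under 0.1°/s.
- **Rest of the bench:** the slim block measured within about 1.2 mm of where it was. The bystanders looked unmoved in the last picture, but I did not measure them.

**Checks that failed or disagreed:** a depth check inside the upward hole found no points to measure. The side camera put the gauge up to about 10 mm from the other two cameras, so I ignored it.

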